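# Lift the unripe tomato out with the tongs and hold it up

## Task

Pick up the kitchen tongs by their blue grips, close their jaws on the green, unripe tomato on the white sorting board, and hold it up with them, still, at least 15 cm above the bench for inspection. Finish while holding it like that: do not put anything down or let go. Do not touch any tomato with the gripper itself, and leave the red tomatoes and the sauce jar where they are.

Things in the scene. Friction and masses are not known exactly. Their poses are not given: they have to be found in the camera images.
- tongs: Steel spring tongs with blue grips, 0.135 kg, 250 mm long, 44 mm high, lying on their side: the arms open and close horizontally. Origin: on the underside, midway between the grips; x to the jaws, y to the left arm, z up. Hinge: 20 mm upright pin at x = -95 mm, ring behind it to -127 mm. Jaws: 4 mm plates at x = 82 to 128 mm, z = 0 to 44 mm; open 80 mm apart inside, 88 mm over all.
- tongs_grip (a point): Midway between the blue grips, 22 mm over the tongs' underside: grip here, a finger outside each grip. Axes as tongs. Grips: x = -28 to 28 mm, z = 7 to 37 mm from the underside, 62 mm over their outer faces when open. 3 N on each starts to close them; at 55 mm the jaws are still 64 mm apart; at 50 mm they close on a tomato and the grip faces are parallel; 15 to 30 N holds it firmly.
- tongs_jaw (a point): Midway between the jaws, 105 mm ahead of tongs_grip along the tongs, 22 mm above their underside: a tomato's centre belongs here. Axes as tongs.
- tongs_left (a joint): How far the left arm is closed, rad: 0 sprung open, 0.065 closed on a tomato, 0.16 fully closed. The right arm moves in mirror image; the spring opens them when let go.
- green_tomato: The unripe tomato: firm green ball 54 mm in diameter, about 0.08 kg, with a dark green stalk; rests in one of the board's three seats (which one varies). Origin at the ball's centre, about 36 mm above the bench.
- red_tomato_a: Ripe red tomato, ball of 54 mm diameter, in another seat of the board; leave it. Origin at its centre.
- red_tomato_b: Ripe red tomato, ball of 54 mm diameter, in another seat of the board; leave it. Origin at its centre.
- board: White plastic sorting board fixed to the bench, 100 mm (x) by 290 mm (y), 12 mm thick; three round 22 mm seats at y = -95, 0 and +95 mm, a tomato in each. Origin: centre of its underside, at bench level; -x faces roughly to the robot. The tongs fit between the tomatoes if they come in along the board's +x, underside about 4 mm over the board.
- jar: Closed glass jar of red sauce with a brass lid, 66 mm in diameter, 100 mm high, 0.35 kg, standing loose; leave it. Origin at the centre of its underside.
Mind the look-alikes: they are no part of the job. Of the things like the green_tomato, leave any that is grey; of the rest the larger one is meant.

How it is judged:
On the way, in this order (a step that is already met when the one before it is completed fails the run):
1. the tongs are gripped and lifted off the bench while the green tomato still lies in its seat (contact force between tongs and the fingers above 1 N and height (world z) of tongs_grip above 0.033 m and distance of green_tomato from where it was at the start of the episode below 0.02 m), for 0.2 s.
2. the green tomato is lifted out of its seat, in the gripped tongs (contact force between tongs and the fingers above 1 N and contact force between green_tomato and tongs above 0.5 N and contact force between green_tomato and board below 0.1 N and height (world z) of green_tomato above 0.075 m), for 0.2 s.
At the end, for the whole second after the job is handed in: Green tomato's centre over 140 mm above the bench, within 35 mm of the point between the jaws, slower than 30 mm/s, pressed only by the tongs (joint over 0.03 rad), which the fingers grip (over 1 N); red tomatoes and jar within 30 mm of their start. Finishes while holding (height (world z) of green_tomato above 0.14 m and distance between green_tomato and tongs_jaw below 0.035 m and contact force between green_tomato and tongs above 0.5 N and contact force between tongs and the fingers above 1 N and value of joint tongs_left above 0.03 rad and contact force between green_tomato and the fingers below 0.1 N and contact force between green_tomato and the arm below 0.1 N and linear speed of green_tomato below 0.03 m/s and distance of each of red_tomato_a, red_tomato_b, jar from where it was at the start of the episode below 0.03 m); the arm keeps its last pose, push and grip.
It fails at once if the gripper or arm touches a tomato (over 0.5 N) ((contact force between green_tomato and the fingers above 0.5 N or contact force between green_tomato and the arm above 0.5 N) or (contact force between red_tomato_a and the fingers above 0.5 N or contact force between red_tomato_a and the arm above 0.5 N) or (contact force between red_tomato_b and the fingers above 0.5 N or contact force between red_tomato_b and the arm above 0.5 N)).
It fails at once if a red tomato or the jar is moved more than 30 mm (distance of any of red_tomato_a, red_tomato_b, jar from where it was at the start of the episode above 0.03 m).
It also fails if it takes over 45 s, if anything falls off the work surface, if the arm or the gripper's body presses on something with over 40 N, if the wrist force passes 120 N, or if a joint passes its speed limit or range.

## Robot

A 6-joint arm with a two-finger parallel gripper is mounted at the origin on the work surface. World frame = base frame: x ahead of the robot, y to its left, z up, the work surface at z = 0. Lengths are in m, angles in rad, forces in N, time in s.
With the tool pointing down it reaches from about 0.325 to 0.9 m from the base axis. Payload 6.1 kg.
Tool frame: the origin (TCP) lies between the finger pads; the fingertips stand 22 mm ahead of it and the grasp point (between the pads) lies 3 mm ahead of it; z points along the fingers, y is the line along which they close (so a half turn about z gives the same grasp; the last joint's range is limited). The gripper opens to 87 mm and grips with 3 to 60 N. Pads are 19 mm wide; open, the fingers measure 117 mm over their backs; the gripper's body (75 mm by 190 mm) begins 51 mm behind the grasp point.
Start: joints at [1.174, 0.22, 1.526, -0, 1.395, -0.126], TCP at [0.167, 0.602, 0.245] pointing down, gripper open.
Joint ranges: [-2.98, 2.98], [-0.91, 2.08], [0.09, 2.57], [-1.24, 4.39], [0.2, 2.65], [-2.68, 2.68]. Speed limits (rad/s): [2.57, 2.57, 3.01, 3.14, 3.14, 3.14].

## Interface

Orientations are given as a unit quaternion [x, y, z, w].
In Python, from station import env gives the robot as it stands. The module is installed in compiled form; this text tells all that it offers.
- The arm moves only by the tool play_rows, never from a script. Its argument "commands" is a list that holds one entry, the list of rows, each a list of 7 numbers: the turn, a rotation vector about the tool's x, y, z normalised to -1 to 1, where 1 is 180 degrees, then the shift along the tool's x, y, z normalised to -1 to 1, where 1 is 0.6 m, then the opening, from 0 (shut) to 1 (fully open). In form: [[[rx, ry, rz, tx, ty, tz, fingers], ...]]. A call has 1 to 5 rows; each row is the pose to reach, as a shift and turn from the pose commanded when the call began, along the tool's axes at that moment, turning the shorter way round; what a row does not reach only later rows make up. A row lasts 1/10 s, in which the tool goes at most 50 mm and 8.59 degrees, less where a joint would pass 70% of its speed; a pose out of reach is approached as far as the arm can. A call with a number of a shift or a turn outside -1 to 1 is refused whole. A call with a gripper value outside its range is refused whole. The fingers move at their own pace and stop on an object; the grip force is fixed at half the most. Time passes only in rows, so rows that repeat a pose let the fingers close. It gives the time, the measured TCP pose, the force, the opening and the grip force at its end, in the units of the state.
- env.state(): the state, without advancing time (a new reading comes with each control period).
- env.get_image(name): name is "side" or "top" or "wrist"; returns the picture (420x560x3 uint8, blue, green, red); there is no depth.
- env.camera_model(name): a dict with "intrinsics" (3x3 intrinsics, pixels), "extrinsics" (4x4, takes a point from world to camera coordinates). Camera axes: x right, y down, z forward; pixel columns grow to the right and rows downward; lengths in m; the calibration is good to about 2 mm. A picture is of the moment at which its call begins: read the wrist's pose just before it. camera_model takes no time and is no camera call; for the wrist camera it gives the pose at the moment of the call.
- env.hand_in(): hands the job in; it is judged then, once.
The state is a dict: "time_s": time; "joints": joint angles; "joint_vel": joint speeds; "effort": joint torques, N m; "tcp_pos": TCP position; "orientation": TCP orientation; "ft_force": force on the tool from outside, world axes, zero at the start; "ft_torque": the same for the moment, N m; "finger_gap": opening from 0.0 (shut) to 1.0 (fully open); "grip_force": force on a finger pad.
Only numpy, scipy, OpenCV 4.12 (cv2) and the standard library are available. Lean on these libraries where they do the work, as an engineer would, in place of code of your own. Each camera call takes 0.05 s, during which the arm holds its last target. There are 200 camera calls.

## Working session

There is one attempt and no reset: what is moved stays moved. The work goes in short steps, Python scripts to look and compute and a tool call to move; the robot and the scene stay as the last step left them, time stands still between calls to the robot, and variables do not carry over. Pictures are saved under pics/ and viewed, at most 10 in all, crops included, and the job is handed in when it is done.

Besides the shell and the picture viewer there is one more tool, called after "Call:" as a command line: name --argument value ..., lists and objects as JSON in quotes. play_rows: Moves the arm, as the interface text tells. Scaled input: -1 to 1 covers 0.6 m each way for a shift and 180 degrees each way for a turn. Its arguments: {"type":"object","properties":{"commands":{"type":"array"}},"required":["commands"]}

```bash
mkdir -p pics; cat > h.py <<'E'
import numpy as np, cv2
from station import env
def ray(name,u,v,z,cm=None):
    m=cm or env.camera_model(name);K=np.array(m["intrinsics"]);T=np.array(m["extrinsics"])
    R,t=T[:3,:3],T[:3,3];c=-R.T@t;d=R.T@np.linalg.solve(K,[u,v,1.])
    return c+d*(z-c[2])/d[2]
E
python3 - <<'E'
from h import *
a=env.get_image("top");b=env.get_image("side")
cv2.imwrite("pics/top.png",a);cv2.imwrite("pics/side.png",b)
for n in("top","side"):
    m=env.camera_model(n);print(np.round(m["intrinsics"],1).tolist(),np.round(m["extrinsics"],3).tolist())
print(env.state())
E
```

```text
[[520.0, 0.0, 275.0], [0.0, 520.0, 208.1], [0.0, 0.0, 1.0]] [[-0.019, -1.0, 0.017, -0.014], [-0.995, 0.017, -0.099, 0.585], [0.099, -0.018, -0.995, 1.108], [0.0, 0.0, 0.0, 1.0]]
[[448.7, 0.0, 280.4], [0.0, 448.7, 211.2], [0.0, 0.0, 1.0]] [[0.989, -0.145, -0.026, -0.563], [-0.096, -0.503, -0.859, 0.103], [0.112, 0.852, -0.512, 0.845], [0.0, 0.0, 0.0, 1.0]]
{'time_s': 0.1, 'joints': array([ 1.17390863e+00,  2.21175374e-01,  1.52744651e+00,  1.59501291e-05,
        1.39471080e+00, -1.26087932e-01]), 'joint_vel': array([ 0.00071302, -0.00195675, -0.00265774, -0.00045644,  0.00035119,
       -0.00138213]), 'effort': array([-7.95533333e-05, -4.95945704e+01, -3.88515294e+01,  7.01431953e-02,
        5.16382407e-02, -5.55755139e-05]), 'tcp_pos': array([0.16698486, 0.60175918, 0.24355577]), 'orientation': array([ 1.34987884e-01,  9.90846867e-01, -8.38413346e-04, -2.32499005e-04]), 'ft_force': array([-0.12590538, -0.06450765, -0.47560951]), 'ft_torque': array([-0.01404577,  0.03606524, -0.07738511]), 'grip_force': 0.0, 'finger_gap': 1.0006885957729201}
```

View pics/top.png

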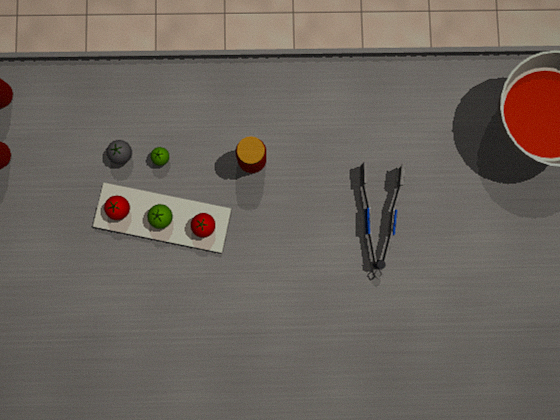

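View pics/side.png

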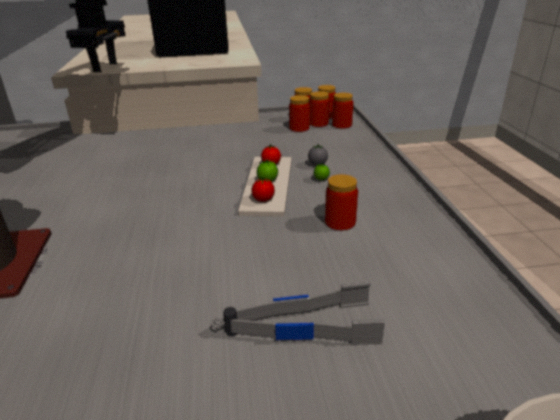

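The top view shows the lookalikes: the large green tomato in the middle seat at (160,216), a small green one off the board at (160,157), a grey one at (119,153), and reds at (117,208) and (203,225). I choose the one at (160,216), the larger non-grey green. The tongs' grips are at about (368,220) and (394,222), the hinge at (379,264), the jaws at (362,165) and (401,168), and the jar at (251,152).

```bash
python3 - <<'E'
from h import *
a=cv2.imread("pics/top.png");h=cv2.cvtColor(a,cv2.COLOR_BGR2HSV)
def blobs(lo,hi,z,n):
    m=cv2.inRange(h,lo,hi);N,l,s,c=cv2.connectedComponentsWithStats(m)
    for i in range(1,N):
        if s[i,4]>25: print(n,s[i].tolist(),c[i].round(1),ray("top",*c[i],z).round(4))
blobs((105,120,50),(130,255,255),.030,"blue")
blobs((35,120,40),(80,255,255),.036,"green")
blobs((0,150,60),(8,255,255),.036,"red")
blobs((0,0,150),(180,60,255),.012,"board")
m=cv2.inRange(h[:300,:300],(0,0,150),(180,60,255))
c=max(cv2.findContours(m,0,1)[0],key=cv2.contourArea);r=cv2.minAreaRect(c);bp=[ray("top",*p,.012) for p in cv2.boxPoints(r)]
print(np.round(bp,4),np.mean(bp,0))
print("hinge",ray("top",379.5,264.5,.044),"jaws",ray("top",362,165,.044),ray("top",401,168,.044))
cv2.imwrite("pics/c.png",np.hstack([cv2.resize(a[140:240,90:220],None,fx=3,fy=3),cv2.resize(a[155:285,345:410],(200,300),interpolation=2)]))
E
```

```text
blue [367, 207, 3, 27, 63] [368.  220.3] [ 0.5547 -0.227   0.03  ]
blue [393, 210, 4, 25, 55] [394.4 221.8] [ 0.5504 -0.2849  0.03  ]
green [151, 147, 18, 19, 255] [159.7 155.7] [0.704 0.226 0.036]
green [148, 204, 24, 25, 460] [159.6 216. ] [0.5716 0.226  0.036 ]
red [504, 71, 56, 87, 3998] [535.3 112.9] [ 0.7879 -0.6095  0.036 ]
red [0, 79, 13, 24, 157] [ 5.1 89.3] [0.858  0.5661 0.036 ]
red [0, 142, 11, 22, 161] [  4.1 152.2] [0.717  0.5637 0.036 ]
red [253, 148, 13, 20, 67] [261.9 160.6] [0.6896 0.0027 0.036 ]
red [104, 196, 26, 24, 429] [116.9 207.1] [0.5924 0.3179 0.036 ]
red [191, 213, 24, 24, 394] [203.1 224.5] [0.5515 0.1321 0.036 ]
board [134, 0, 21, 12, 96] [145.    4.7] [1.0622 0.2656 0.012 ]
board [157, 0, 66, 13, 401] [190.5   5.8] [1.0585 0.1612 0.012 ]
board [226, 0, 66, 12, 407] [257.7   5.8] [1.0569 0.0065 0.012 ]
board [294, 0, 66, 12, 419] [326.7   4.7] [ 1.0576 -0.153   0.012 ]
board [362, 0, 39, 11, 190] [377.4   5.3] [ 1.0551 -0.2709  0.012 ]
board [404, 0, 24, 10, 97] [414.6   3.6] [ 1.0583 -0.3576  0.012 ]
board [430, 0, 12, 10, 61] [435.1   4.8] [ 1.0549 -0.
[... 819 characters left out ...]

board [88, 16, 8, 8, 29] [90.8 19.7] [1.0277 0.3891 0.012 ]
board [60, 18, 20, 16, 90] [69.1 25.4] [1.0145 0.4381 0.012 ]
board [76, 34, 9, 17, 46] [80.7 43.1] [0.9722 0.4111 0.012 ]
board [0, 38, 15, 14, 99] [ 7.4 44.9] [0.97   0.5765 0.012 ]
board [37, 43, 14, 8, 31] [42.4 47.6] [0.9626 0.4973 0.012 ]
board [501, 51, 59, 115, 499] [524.4 107. ] [ 0.8088 -0.5983  0.012 ]
board [94, 183, 137, 69, 3766] [164.5 216.6] [0.5722 0.2199 0.012 ]
[[0.5542 0.3763 0.012 ]
 [0.6517 0.358  0.012 ]
 [0.5886 0.0748 0.012 ]
 [0.4916 0.0955 0.012 ]] [0.57154165 0.22614412 0.012     ]
hinge [ 0.45826905 -0.24551709  0.044     ] jaws [ 0.67483763 -0.21560941  0.044     ] [ 0.66683507 -0.30081247  0.044     ]
```

View pics/c.png

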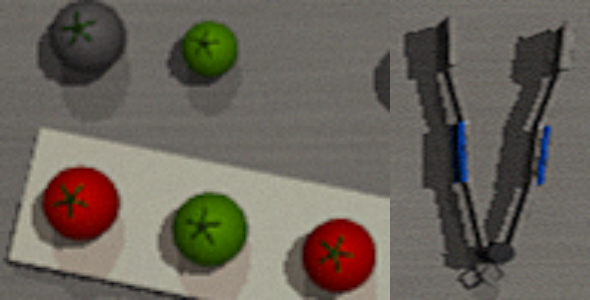

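The crop confirms it: the green ball in the middle seat is larger than the loose green one, and the grey one is excluded. Next I move above the tongs.

```bash
cat >> h.py <<'E'
from scipy.spatial.transform import Rotation as Ro
def go(p,yaw,pitch=0):
    """normalised shift+turn from measured pose to TCP p, tool-y = tongs y at yaw (deg)"""
    s=env.state();R=Ro.from_quat(s["orientation"]);c,q=np.cos(np.radians(yaw)),np.sin(np.radians(yaw))
    # tool x = -tongs x, tool y = tongs y, z down
    T=Ro.from_matrix(np.array([[-c,-q,0],[-q,c,0],[0,0,-1]]).T)
    d=R.inv().apply(np.array(p)-s["tcp_pos"])
    r=(R.inv()*T).as_rotvec()
    print("rot",(r/np.pi).round(4),"shift",(d/.6).round(4),"rows",np.linalg.norm(d)/.05,"tcp",s["tcp_pos"].round(4),"gap",s["finger_gap"],"F",s["grip_force"],s["ft_force"].round(1),"t",s["time_s"])
    x=-R.as_matrix()[:,0];print("yaw now",np.degrees(np.arctan2(x[1],x[0])).round(2),"fwd z",x[2].round(4))
E
python3 -c "
from h import *
go((.545,-.256,.20),-4.5)"
```

```text
rot [-0.0005 -0.0001 -0.0612] shift [-0.9895 -1.2088  0.0744] rows 18.767454345987723 tcp [0.167  0.6018 0.2436] gap 1.0006885957729201 F 0.0 [-0.1 -0.1 -0.5] t 0.1
yaw now -15.52 fwd z -0.0002
```

Call:
play_rows --commands '[[[0,0,-0.061,-0.8,-0.98,0.06,1],[0,0,-0.061,-0.8,-0.98,0.06,1],[0,0,-0.061,-0.8,-0.98,0.06,1],[0,0,-0.061,-0.8,-0.98,0.06,1],[0,0,-0.061,-0.8,-0.98,0.06,1]]]'

```text
time_s: 0.6
tcp_pos: [0.2677, 0.3716, 0.2321]
orientation: [0.039, 0.999, -0.0, -0.0]
ft_force: [1.0, 0.3, 0.4]
finger_gap: 0.999
grip_force: 0.0
```

```bash
python3 -c "
from h import *
go((.545,-.256,.20),-4.5)"
```

```text
rot [-0.0002 -0.0001  0.    ] shift [-0.5427 -1.0066  0.054 ] rows 13.738076477828592 tcp [0.2677 0.3716 0.2321] gap 0.9986704637071897 F 0.0 [1.  0.3 0.4] t 0.6
yaw now -4.5 fwd z -0.0002
```

Call:
play_rows --commands '[[[0,0,0,-0.53,-0.99,0.052,1],[0,0,0,-0.53,-0.99,0.052,1],[0,0,0,-0.53,-0.99,0.052,1],[0,0,0,-0.53,-0.99,0.052,1],[0,0,0,-0.53,-0.99,0.052,1]]]'

```text
time_s: 1.1
tcp_pos: [0.3678, 0.1429, 0.221]
orientation: [0.039, 0.999, 0.0, 0.0]
ft_force: [1.6, 0.8, 0.3]
finger_gap: 1.002
grip_force: 0.0
```

```bash
python3 -c "
from h import *
go((.545,-.256,.20),-4.5)"
```

```text
rot [ 0.0001  0.0002 -0.0001] shift [-0.3467 -0.6395  0.0351] rows 8.739656243925266 tcp [0.3678 0.1429 0.221 ] gap 1.0018953475997698 F 0.0 [1.6 0.8 0.3] t 1.1
yaw now -4.52 fwd z 0.0006
```

Call:
play_rows --commands '[[[0,0,0,-0.34,-0.63,0.034,1],[0,0,0,-0.34,-0.63,0.034,1],[0,0,0,-0.34,-0.63,0.034,1],[0,0,0,-0.34,-0.63,0.034,1],[0,0,0,-0.34,-0.63,0.034,1]]]'

```text
time_s: 1.6
tcp_pos: [0.4688, -0.0858, 0.209]
orientation: [0.04, 0.999, 0.0, 0.0]
ft_force: [0.4, 0.5, 0.8]
finger_gap: 1.004
grip_force: 0.0
```

```bash
python3 -c "
from h import *
go((.545,-.256,.20),-4.5)"
```

```text
rot [ 0.0001  0.     -0.0004] shift [-0.1493 -0.2726  0.0149] rows 3.7338785979256084 tcp [ 0.4688 -0.0858  0.209 ] gap 1.0044017008244899 F 0.0 [0.4 0.5 0.8] t 1.6
yaw now -4.57 fwd z 0.0
```

Call:
play_rows --commands '[[[0,0,0,-0.149,-0.273,0.013,1],[0,0,0,-0.149,-0.273,0.013,1],[0,0,0,-0.149,-0.273,0.013,1],[0,0,0,-0.149,-0.273,0.013,1],[0,0,0,-0.149,-0.273,0.013,1]]]'

```text
time_s: 2.1
tcp_pos: [0.5451, -0.2582, 0.2001]
orientation: [0.042, 0.999, -0.0, -0.0]
ft_force: [0.0, 0.4, -0.6]
finger_gap: 1.0
grip_force: 0.0
```

```bash
python3 - <<'E'
from h import *
cm=env.camera_model("wrist");a=env.get_image("wrist");cv2.imwrite("pics/w1.png",a)
h=cv2.cvtColor(a,cv2.COLOR_BGR2HSV);m=cv2.inRange(h,(105,120,50),(130,255,255))
N,l,s,c=cv2.connectedComponentsWithStats(m)
for i in range(1,N):
    if s[i,4]>40: print(s[i],c[i].round(1),ray("wrist",*c[i],.03,cm).round(4))
print(np.round(cm["extrinsics"],3).tolist(),np.round(cm["intrinsics"],1).tolist())
go((.545,-.256,.20),-4.5)
E
```

```text
[259 179   6  53 213] [261.4 205.9] [ 0.5514 -0.2826  0.03  ]
[311 178   7  54 218] [314.3 205.5] [ 0.5558 -0.2242  0.03  ]
[[0.083, 0.997, -0.002, 0.213], [0.962, -0.079, 0.263, -0.565], [0.262, -0.024, -0.965, 0.199], [0.0, 0.0, 0.0, 1.0]] [[289.5, 0.0, 282.1], [0.0, 289.5, 209.7], [0.0, 0.0, 1.0]]
rot [ 0.0003 -0.0006 -0.0011] shift [-0.001  -0.0003  0.0002] rows 0.013150571155049444 tcp [ 0.5444 -0.2558  0.2001] gap 1.0017574656998232 F 0.0 [-0.4  0.4  0.8] t 2.15
yaw now -4.7 fwd z -0.0018
```

View pics/w1.png

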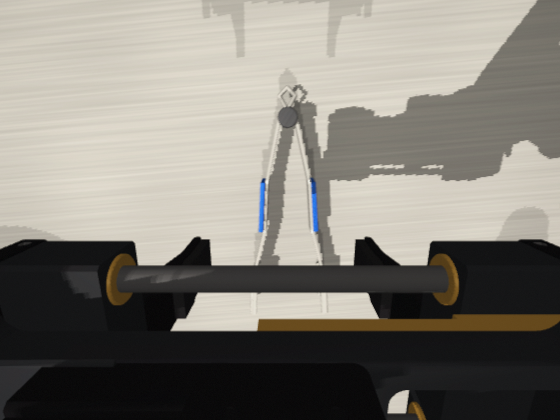

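Wrist view: the grips at (261,206) and (314,206) put the midpoint at (0.553, -0.2545), and the hinge at (288,116) puts the yaw at about -4.8°. This agrees with the top view, so I descend.

Call:
play_rows --commands '[[[0,0,0,-0.014,0.003,0.2,1],[0,0,0,-0.014,0.003,0.2,1],[0,0,0,-0.014,0.003,0.26,1],[0,0,0,-0.014,0.003,0.289,1],[0,0,0,-0.014,0.003,0.289,1]]]'

```text
time_s: 2.65
tcp_pos: [0.5515, -0.2504, 0.0255]
orientation: [0.039, 0.999, 0.001, -0.002]
ft_force: [0.3, 1.0, -0.2]
finger_gap: 1.002
grip_force: 0.0
```

```bash
python3 -c "
from h import *
go((.553,-.2545,.026),-4.8)"
```

```text
rot [ 0.0007 -0.0013  0.0019] shift [-0.003  -0.0066 -0.0009] rows 0.08761756180227169 tcp [ 0.5515 -0.2504  0.0255] gap 1.0016171734210888 F 0.0 [ 0.3  1.  -0.2] t 2.65
yaw now -4.46 fwd z -0.004
```

Call:
play_rows --commands '[[[0,0,0,0,0,0,1],[0,0,0,0,0,0,1],[0,0,0,0,0,0,0.72]]]'

```text
time_s: 2.95
tcp_pos: [0.5535, -0.2525, 0.0288]
orientation: [0.039, 0.999, -0.0, 0.0]
ft_force: [-0.7, 0.1, -0.1]
finger_gap: 0.966
grip_force: 0.0
```

```bash
python3 -c "
from h import *
go((.553,-.2545,.026),-4.8)"
```

```text
rot [-0.0001  0.0003  0.0016] shift [ 0.0005 -0.0033  0.0047] rows 0.0699224845887255 tcp [ 0.5535 -0.2525  0.0288] gap 0.9658216982446653 F 0.0 [-0.7  0.1 -0.1] t 2.95
yaw now -4.51 fwd z 0.0008
```

Call:
play_rows --commands '[[[0,0,0.0016,0,-0.003,0.0045,0.72],[0,0,0.0016,0,-0.003,0.0045,0.68],[0,0,0.0016,0,-0.003,0.0045,0.65],[0,0,0.0016,0,-0.003,0.0045,0.65],[0,0,0.0016,0,-0.003,0.0045,0.65]]]'

```text
time_s: 3.45
tcp_pos: [0.5531, -0.2547, 0.0254]
orientation: [0.042, 0.999, 0.0, 0.0]
ft_force: [0.6, 0.6, -0.7]
finger_gap: 0.664
grip_force: 4.0
```

Call:
play_rows --commands '[[[0,0,0,0,0,0,0.65],[0,0,0,0,0,0,0.65],[0,0,0,0,0,0,0.65],[0,0,0,0,0,0,0.65]]]'

```text
time_s: 3.85
tcp_pos: [0.5531, -0.2547, 0.0254]
orientation: [0.042, 0.999, -0.0, 0.0]
ft_force: [1.0, 0.7, -0.8]
finger_gap: 0.65
grip_force: 4.1
```

```bash
python3 - <<'E'
from h import *
go((.553,-.2545,.026),-4.8)
a=env.get_image("top");b=env.get_image("side")
cv2.imwrite("pics/g.png",np.hstack([cv2.resize(a[140:290,330:430],(400,600)),cv2.resize(b[260:380,190:400],(400,229))[:, :] if 0 else cv2.copyMakeBorder(cv2.resize(b[260:380,190:400],(400,229)),0,371,0,0,0)]))
E
```

```text
rot [-0.      0.     -0.0001] shift [ 0.0002  0.0003 -0.001 ] rows 0.013279579906665284 tcp [ 0.5531 -0.2547  0.0254] gap 0.6498574473308044 F 4.145137193656865 [ 1.   0.7 -0.8] t 3.85
yaw now -4.82 fwd z 0.0
```

View pics/g.png

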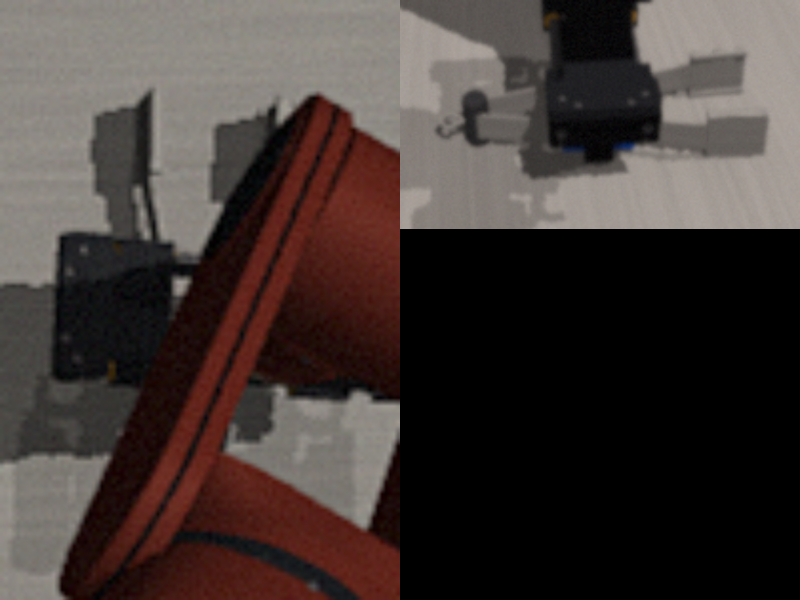

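The grip is good: the blue grips sit between the fingers at 4 N, with the jaws clear. Next I lift gently.

Call:
play_rows --commands '[[[0,0,0,0,0,-0.015,0.64],[0,0,0,0,0,-0.04,0.64],[0,0,0,0,0,-0.07,0.64],[0,0,0,0,0,-0.11,0.64],[0,0,0,0,0,-0.14,0.64]]]'

```text
time_s: 4.45
tcp_pos: [0.5538, -0.2551, 0.1123]
orientation: [0.042, 0.999, -0.001, 0.001]
ft_force: [0.1, 0.1, -1.7]
finger_gap: 0.642
grip_force: 3.8
```

```bash
python3 - <<'E'
from h import *
u=np.array([np.cos(np.radians(-12.4)),np.sin(np.radians(-12.4)),0]);g=np.array([.5716,.226,0])
p=g-u*.205;p[2]=.12;print(p)
go(p,-12.4)
E
```

```text
[0.37138218 0.27002074 0.12      ]
rot [-0.0003  0.0007  0.0421] shift [ 0.3765  0.8466 -0.0146] rows 11.119877664828538 tcp [ 0.5538 -0.2551  0.1123] gap 0.6421068356930003 F 3.7797539349412546 [ 0.1  0.1 -1.7] t 4.45
yaw now -4.82 fwd z 0.0022
```

Call:
play_rows --commands '[[[0,0,0.002,0.008,0.017,0,0.64],[0,0,0.006,0.024,0.05,-0.005,0.64],[0,0,0.01,0.045,0.1,-0.01,0.64],[0,0,0.015,0.068,0.152,-0.015,0.64],[0,0,0.02,0.092,0.206,-0.015,0.64]]]'

```text
time_s: 4.95
tcp_pos: [0.5074, -0.1252, 0.1182]
orientation: [0.074, 0.997, 0.0, -0.0]
ft_force: [0.0, -0.2, -1.1]
finger_gap: 0.64
grip_force: 3.8
```

Call:
play_rows --commands '[[[0,0,0.005,0.024,0.055,0,0.64],[0,0,0.01,0.048,0.11,0,0.64],[0,0,0.015,0.072,0.165,0,0.64],[0,0,0.02,0.096,0.22,0,0.64],[0,0,0.022,0.12,0.27,0,0.64]]]'

```text
time_s: 5.45
tcp_pos: [0.4593, 0.0458, 0.1179]
orientation: [0.108, 0.994, 0.0, -0.0]
ft_force: [1.2, 0.4, -1.3]
finger_gap: 0.639
grip_force: 3.8
```

```bash
python3 - <<'E'
from h import *
go([.371,.27,.12],-12.4)
E
```

```text
rot [ 0.0001 -0.0003 -0.0001] shift [ 0.224   0.3332 -0.0033] rows 4.818471591904774 tcp [0.4593 0.0458 0.1179] gap 0.6392415589079341 F 3.765276033045666 [ 1.2  0.4 -1.3] t 5.45
yaw now -12.42 fwd z -0.0009
```

Call:
play_rows --commands '[[[0,0,0,0.035,0.055,0,0.64],[0,0,0,0.07,0.11,0,0.64],[0,0,0,0.105,0.165,0,0.64],[0,0,0,0.14,0.215,0,0.64],[0,0,0,0.17,0.26,0,0.64]]]'

```text
time_s: 5.95
tcp_pos: [0.3927, 0.2197, 0.1179]
orientation: [0.108, 0.994, -0.0, -0.0]
ft_force: [0.4, 0.2, -1.4]
finger_gap: 0.64
grip_force: 3.8
```

Call:
play_rows --commands '[[[0,0,0,0.024,0.036,0,0.64],[0,0,0,0.042,0.058,0,0.64],[0,0,0,0.05,0.071,0,0.64],[0,0,0,0.05,0.071,0,0.64],[0,0,0,0.05,0.071,0,0.64]]]'

```text
time_s: 6.45
tcp_pos: [0.3745, 0.2657, 0.1181]
orientation: [0.108, 0.994, -0.0, -0.0]
ft_force: [0.2, 0.7, -1.2]
finger_gap: 0.641
grip_force: 3.8
```

```bash
python3 - <<'E'
from h import *
go([.371,.27,.12],-12.4)
a=env.get_image("top");b=env.get_image("side")
cv2.imwrite("pics/p1.png",np.hstack([cv2.resize(a[120:320,50:250],(400,400)),cv2.resize(b[80:260,150:330],(400,400))]))
E
```

```text
rot [-0.0002 -0.      0.0002] shift [ 0.0072  0.0057 -0.0031] rows 0.1160807542155387 tcp [0.3745 0.2657 0.1181] gap 0.6405867593986337 F 3.764325042720884 [ 0.2  0.7 -1.2] t 6.45
yaw now -12.37 fwd z -0.0001
```

View pics/p1.png

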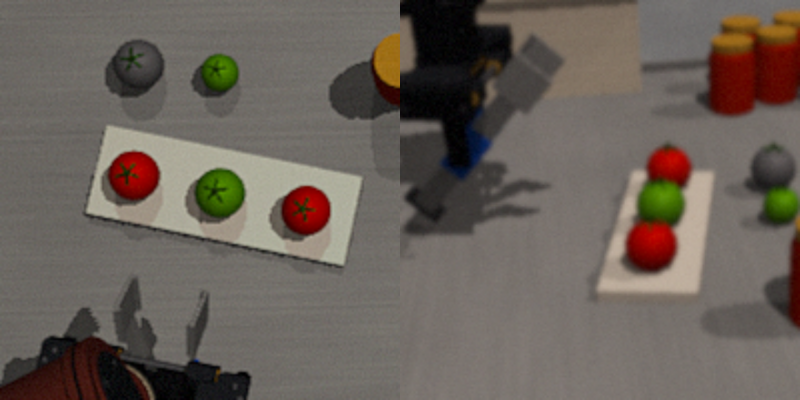

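The tongs have pitched nose-up in the pads: in the side view the hinge is low at (430,210) and the jaws high at (540,60). I'll lower them so the tail on the bench flattens them. Then I'll regrip slightly nearer the hinge and move more gently.

Call:
play_rows --commands '[[[0,0,0,0.02,0.006,0.02,0.64],[0,0,0,0.035,0.006,0.045,0.64],[0,0,0,0.035,0.006,0.07,0.64],[0,0,0,0.035,0.006,0.09,0.64],[0,0,0,0.035,0.006,0.105,0.64]]]'

```text
time_s: 7.05
tcp_pos: [0.3553, 0.2743, 0.0549]
orientation: [0.108, 0.994, 0.0, 0.001]
ft_force: [-0.7, -0.6, -0.9]
finger_gap: 0.644
grip_force: 4.7
```

Call:
play_rows --commands '[[[0,0,0,0,0,0.012,0.64],[0,0,0,0,0,0.024,0.64],[0,0,0,0,0,0.036,0.64],[0,0,0,0,0,0.046,0.64],[0,0,0,0,0,0.046,0.64]]]'

```text
time_s: 7.55
tcp_pos: [0.3541, 0.2739, 0.0267]
orientation: [0.108, 0.994, -0.001, -0.001]
ft_force: [-0.7, 1.0, -1.6]
finger_gap: 0.64
grip_force: 4.8
```

```bash
python3 - <<'E'
from h import *
go([.371,.27,.025],-12.4)
a=env.get_image("top");b=env.get_image("side");w=env.get_image("wrist")
cv2.imwrite("pics/p2.png",np.hstack([cv2.resize(w,(400,300)),cv2.resize(b[90:240,130:330],(400,300))]))
E
```

```text
rot [-0.0004 -0.0005  0.0001] shift [-0.0289 -0.0002  0.0029] rows 0.34811679505896237 tcp [0.3541 0.2739 0.0267] gap 0.6401043811123607 F 4.752694500493817 [-0.7  1.  -1.6] t 7.55
yaw now -12.39 fwd z -0.0015
```

View pics/p2.png

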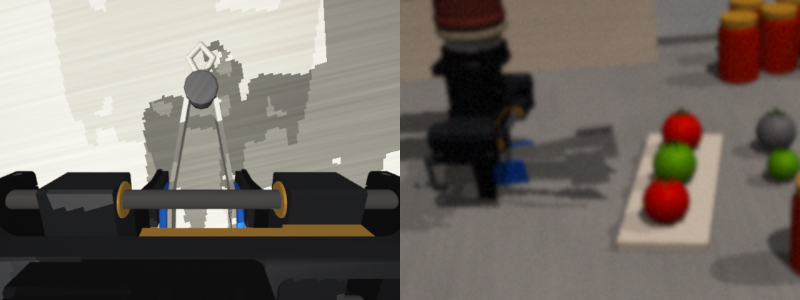

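The tongs are flat on the bench, with the hinge at (200,88) in the wrist view. Next I regrip 14 mm nearer the hinge.

Call:
play_rows --commands '[[[0,0,0,0,0,0.002,0.75],[0,0,0,0,0,0.002,0.82],[0,0,0,0,0,0.002,0.82],[0,0,0,0.012,0,0.002,0.82],[0,0,0,0.023,0,0.002,0.82]]]'

```text
time_s: 8.2
tcp_pos: [0.341, 0.2773, 0.0267]
orientation: [0.108, 0.994, 0.0, -0.0]
ft_force: [0.1, -0.4, -0.3]
finger_gap: 0.816
grip_force: 0.0
```

Call:
play_rows --commands '[[[0,0,0,0,0,0,0.82],[0,0,0,0,0,0,0.68],[0,0,0,0,0,0,0.625],[0,0,0,0,0,0,0.625],[0,0,0,0,0,0,0.625]]]'

```text
time_s: 8.7
tcp_pos: [0.3416, 0.2772, 0.0266]
orientation: [0.108, 0.994, 0.0, 0.0]
ft_force: [0.1, -0.1, -0.4]
finger_gap: 0.638
grip_force: 0.0
```

```bash
python3 - <<'E'
from h import *
go([.371,.27,.04],-12.4)
cm=env.camera_model("wrist");w=env.get_image("wrist");cv2.imwrite("pics/w2.png",w)
g=cv2.medianBlur(cv2.cvtColor(w,cv2.COLOR_BGR2GRAY),5)
print(cv2.HoughCircles(g,cv2.HOUGH_GRADIENT,1,50,param1=80,param2=15,minRadius=15,maxRadius=32))
for v in(.035,.044):print(ray("wrist",281,122,v,cm))
E
```

```text
rot [0.     0.     0.0001] shift [-0.0504 -0.0012 -0.0223] rows 0.6615733962996653 tcp [0.3416 0.2772 0.0266] gap 0.6377506097609666 F 0.0 [ 0.1 -0.1 -0.4] t 8.7
yaw now -12.39 fwd z 0.0002
[[[281.5 172.5  22.4]
  [292.5 120.5  20.2]
  [ 22.5 280.5  15.6]
  [540.5 281.5  16.3]]]
[0.26751113 0.29232887 0.035     ]
[0.26775584 0.29231888 0.044     ]
```

View pics/w2.png

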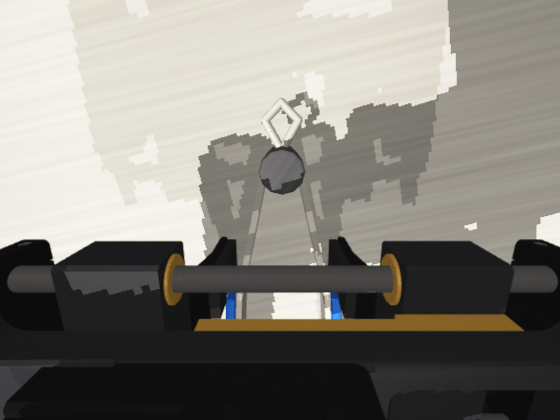

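The hinge is at (281,172), centred between the fingers. The fingers are still closing.

Call:
play_rows --commands '[[[0,0,0,0,0,0,0.625],[0,0,0,0,0,0,0.625],[0,0,0,0,0,0,0.625]]]'

```text
time_s: 9.05
tcp_pos: [0.3415, 0.2772, 0.0266]
orientation: [0.108, 0.994, 0.0, 0.0]
ft_force: [0.4, -0.5, -0.9]
finger_gap: 0.627
grip_force: 0.0
```

```bash
python3 - <<'E'
from h import *
go([.371,.27,.04],-12.4)
w=ray("wrist",281.5,171,.044);print(w,np.linalg.norm((w-env.state()["tcp_pos"])[:2]))
E
```

```text
rot [0.     0.     0.0001] shift [-0.0506 -0.0011 -0.0224] rows 0.6645795940574596 tcp [0.3415 0.2772 0.0266] gap 0.6267976629906693 F 0.0 [ 0.4 -0.5 -0.9] t 9.05
yaw now -12.39 fwd z 0.0
[0.28713893 0.28820944 0.044     ] 0.0554331620012605
```

The grasp is about 55 mm from the hinge, which puts it behind the blue grips: the tongs slid forward while being flattened. I'll open and move forward 26 mm.

Call:
play_rows --commands '[[[0,0,0,0,0,0,0.82],[0,0,0,0,0,0,0.85],[0,0,0,0,0,0,0.85],[0,0,0,-0.02,0,0.001,0.85],[0,0,0,-0.042,0,0.001,0.85]]]'

```text
time_s: 9.55
tcp_pos: [0.3668, 0.2717, 0.026]
orientation: [0.107, 0.994, 0.0, 0.0]
ft_force: [-0.0, -1.0, -0.2]
finger_gap: 0.847
grip_force: 0.0
```

```bash
python3 - <<'E'
from h import *
w=env.get_image("wrist");cv2.imwrite("pics/w3.png",w)
go([.371,.27,.04],-12.4)
h=cv2.cvtColor(w,cv2.COLOR_BGR2HSV);m=cv2.inRange(h,(105,120,40),(130,255,255))
N,l,s,c=cv2.connectedComponentsWithStats(m);print([x.tolist() for x in s[1:] if x[4]>30])
g=cv2.medianBlur(cv2.cvtColor(w,cv2.COLOR_BGR2GRAY),5)
C=cv2.HoughCircles(g,cv2.HOUGH_GRADIENT,1,50,param1=80,param2=15,minRadius=15,maxRadius=32);print(C)
p=env.state()["tcp_pos"];R=Ro.from_quat(env.state()["orientation"])
for x in s[1:]:
    if x[4]>30: print("rear of grip rel tool",R.inv().apply(ray("wrist",x[0]+x[2]/2,x[1],.037)-p))
for q in C[0]: print("hinge rel",q,R.inv().apply(ray("wrist",q[0],q[1],.044)-p))
E
```

```text
rot [0.0004 0.0009 0.0001] shift [-0.0031 -0.0021 -0.0222] rows 0.2706405016463704 tcp [0.3695 0.2716 0.0267] gap 0.8418552420959655 F 0.0 [ 1.8 -1.   0.8] t 9.6
yaw now -12.39 fwd z 0.0029
[[222, 237, 14, 29, 211], [330, 237, 14, 29, 227], [223, 292, 10, 40, 352], [334, 292, 11, 27, 213]]
[[[289.5 112.5  31.4]
  [402.5 286.5  31.4]
  [292.5  62.5  24.6]
  [310.5 225.5  18.8]]]
rear of grip rel tool [ 0.02286271 -0.02598325 -0.01045096]
rear of grip rel tool [ 0.02287595  0.0256736  -0.01038099]
rear of grip rel tool [-0.00676475 -0.02792874 -0.01036846]
rear of grip rel tool [-0.00675368  0.02844745 -0.01029208]
hinge rel [289.5 112.5  31.4] [ 0.07900684  0.00238607 -0.01757389]
hinge rel [402.5 286.5  31.4] [ 0.00044202  0.05670659 -0.01727449]
hinge rel [292.5  62.5  24.6] [ 0.09734603  0.00341374 -0.0176252 ]
hinge rel [310.5 225.5  18.8] [ 0.03100322  0.01212759 -0.01742274]
```

The rear ends of the grips lie 23 mm behind the TCP and are centred, so the TCP is at about tongs x = -5 mm. I'll move back 5 mm and close.

Call:
play_rows --commands '[[[0,0,0,0.009,0,0.001,0.8],[0,0,0,0.009,0,0.001,0.68],[0,0,0,0.009,0,0.001,0.63],[0,0,0,0.009,0,0.001,0.63],[0,0,0,0.009,0,0.001,0.63]]]'

```text
time_s: 10.1
tcp_pos: [0.3604, 0.2729, 0.0252]
orientation: [0.108, 0.994, -0.0, -0.0]
ft_force: [-0.5, -0.6, -1.5]
finger_gap: 0.638
grip_force: 4.8
```

Call:
play_rows --commands '[[[0,0,0,0,0,0,0.63],[0,0,0,0,0,0,0.63],[0,0,0,0,0,0,0.63],[0,0,0,0,0,0,0.63]]]'

```text
time_s: 10.5
tcp_pos: [0.3607, 0.2729, 0.0254]
orientation: [0.108, 0.994, -0.0, -0.0]
ft_force: [-0.2, -0.4, -1.3]
finger_gap: 0.63
grip_force: 5.0
```

```bash
python3 - <<'E'
from h import *
go([.371,.27,.042],-12.4)
w=env.get_image("wrist")
h=cv2.cvtColor(w,cv2.COLOR_BGR2HSV);m=cv2.inRange(h,(105,120,40),(130,255,255))
N,l,s,c=cv2.connectedComponentsWithStats(m)
p=env.state()["tcp_pos"];R=Ro.from_quat(env.state()["orientation"])
for x in s[1:]:
    if x[4]>30: print("rear",x,R.inv().apply(ray("wrist",x[0]+x[2]/2,x[1],.037)-p))
E
```

```text
rot [-0.     -0.      0.0001] shift [-0.0178 -0.0011 -0.0277] rows 0.39551630248007186 tcp [0.3607 0.2729 0.0254] gap 0.6300678374121965 F 4.9984215432914425 [-0.2 -0.4 -1.3] t 10.5
yaw now -12.39 fwd z -0.0
rear [227 244  13  22 161] [ 0.01977657 -0.0238032  -0.01162331]
rear [324 244  14  22 174] [ 0.01981095  0.02270847 -0.01162192]
rear [227 292  11  27 260] [-0.00597441 -0.02543867 -0.01162241]
rear [327 292  11  27 233] [-0.00592607  0.02461358 -0.01162091]
```

The grips are held at 5 N with the TCP at x = -8 mm, so the jaw point is 113 mm ahead. I lift 18 mm gently and check the pitch.

Call:
play_rows --commands '[[[0,0,0,0,-0.001,-0.003,0.63],[0,0,0,0,-0.001,-0.009,0.63],[0,0,0,0,-0.001,-0.018,0.63],[0,0,0,0,-0.001,-0.025,0.63],[0,0,0,0,-0.001,-0.03,0.63]]]'

```text
time_s: 11.05
tcp_pos: [0.361, 0.2725, 0.0441]
orientation: [0.108, 0.994, 0.0, 0.0]
ft_force: [-0.4, 0.1, -0.9]
finger_gap: 0.632
grip_force: 5.0
```

Call:
play_rows --commands '[[[0,0,0,-0.004,0,0,0.63],[0,0,0,-0.012,0,0,0.63],[0,0,0,-0.02,0,0,0.63],[0,0,0,-0.026,0,0,0.63],[0,0,0,-0.03,0,0,0.63]]]'

```text
time_s: 11.55
tcp_pos: [0.3786, 0.2683, 0.0432]
orientation: [0.108, 0.994, -0.0, -0.0]
ft_force: [0.3, -0.0, -1.5]
finger_gap: 0.626
grip_force: 5.0
```

```bash
python3 - <<'E'
from h import *
t=np.radians(-12.4);u=np.array([np.cos(t),np.sin(t),0]);p=np.array([.5716,.226,.0425])-u*.113
go(p,-12.4)
a=env.get_image("top");b=env.get_image("side")
cv2.imwrite("pics/p3.png",np.hstack([cv2.resize(a[180:300,90:220],(390,360)),cv2.resize(b[110:230,140:300],(400,360),interpolation=2)]))
E
```

```text
rot [-0.0001 -0.0001 -0.    ] shift [-0.1409  0.0002  0.0012] rows 1.690732495715395 tcp [0.3786 0.2683 0.0432] gap 0.6258797990925208 F 5.00291159098424 [ 0.3 -0.  -1.5] t 11.55
yaw now -12.41 fwd z -0.0002
```

View pics/p3.png

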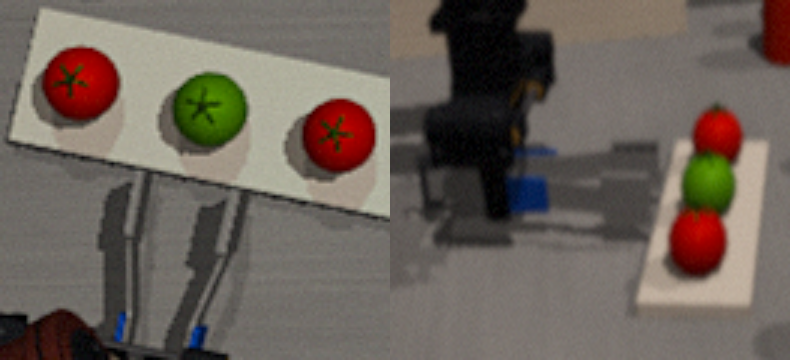

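The tongs look level. Jaw tips in the top crop are at (145,172) and (243,190), straddling the green tomato's line. I'll check the lateral centring numerically.

```bash
python3 - <<'E'
from h import *
t=np.radians(-12.4);u=np.array([np.cos(t),np.sin(t)]);n=np.array([-u[1],u[0]]);g=np.array([.5716,.226]);tcp=np.array([.3786,.2683])
for q in((145,172),(243,190)):
    for z in(.045,.06):
        d=ray("top",90+q[0]/3,180+q[1]/3,z)[:2];print(q,z,((d-g)@u).round(4),((d-g)@n).round(4),"rel tcp",((d-tcp)@u).round(4),((d-tcp)@n).round(4))
E
```

```text
(145, 172) 0.045 -0.054 0.0324 rel tcp 0.1436 0.0325
(145, 172) 0.06 -0.0539 0.0286 rel tcp 0.1437 0.0288
(243, 190) 0.045 -0.0528 -0.0386 rel tcp 0.1448 -0.0385
(243, 190) 0.06 -0.0527 -0.0414 rel tcp 0.1449 -0.0412
```

The jaws sit about 5 mm to the right and are yawed about 1.6°. I'll correct that while advancing 40 mm, then check.

Call:
play_rows --commands '[[[0,0,-0.005,-0.005,0.001,0.001,0.63],[0,0,-0.009,-0.015,0.003,0.001,0.63],[0,0,-0.009,-0.03,0.003,0.001,0.63],[0,0,-0.009,-0.038,0.003,0.001,0.63],[0,0,-0.009,-0.04,0.003,0.001,0.63]]]'

```text
time_s: 12.15
tcp_pos: [0.4031, 0.265, 0.0429]
orientation: [0.094, 0.996, 0.0, 0.0]
ft_force: [0.4, 0.0, -1.6]
finger_gap: 0.629
grip_force: 5.0
```

```bash
python3 - <<'E'
from h import *
t=np.radians(-12.4);u=np.array([np.cos(t),np.sin(t),0]);p=np.array([.5716,.226,.0425])-u*.115
go(p,-10.8)
a=env.get_image("top");b=env.get_image("side")
cv2.imwrite("pics/p4.png",np.hstack([cv2.resize(a[190:270,110:210],(500,400),interpolation=2),cv2.resize(b[120:220,200:290],(300,400),interpolation=2)]))
E
```

```text
rot [ 0.0001  0.0002 -0.    ] shift [-0.0965 -0.0059  0.0008] rows 1.1601674971508127 tcp [0.4031 0.265  0.0429] gap 0.6287662064825906 F 5.0025824795670815 [ 0.4  0.  -1.6] t 12.15
yaw now -10.8 fwd z 0.0006
```

View pics/p4.png

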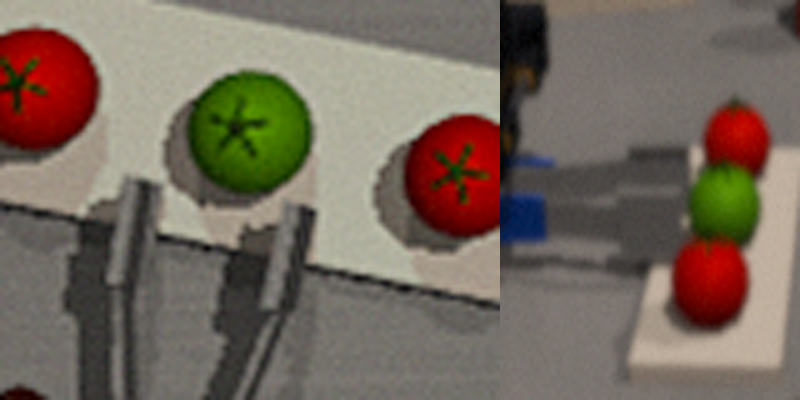

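Jaw tops are at about (128,182) and (285,205) in the top crop, with the tomato centred at (250,132). The tongs are level and at tomato height in the side view. I'll compute the offset.

```bash
python3 - <<'E'
from h import *
t=np.radians(-12.4);u=np.array([np.cos(t),np.sin(t)]);n=np.array([-u[1],u[0]])
G=ray("top",110+250/5,190+132/5,.036)[:2];print(G)
for q in((128,182),(285,205),(158,185),(315,210)):
    for z in(.016,.06):
        d=ray("top",110+q[0]/5,190+q[1]/5,z)[:2];print(q,z,((d-G)@u).round(4),((d-G)@n).round(4))
E
```

```text
[0.57068109 0.22504168]
(128, 182) 0.016 -0.0312 0.0519
(128, 182) 0.06 -0.0318 0.0405
(285, 205) 0.016 -0.0275 -0.0177
(285, 205) 0.06 -0.0283 -0.0264
(158, 185) 0.016 -0.0299 0.0387
(158, 185) 0.06 -0.0306 0.0279
(315, 210) 0.016 -0.0271 -0.031
(315, 210) 0.06 -0.0279 -0.0392
```

The jaw centre is now about 5.5 mm too far left. I shift right first, then advance along the board's x to put the tomato between the jaws.

Call:
play_rows --commands '[[[0,0,0,0,-0.004,0,0.63],[0,0,0,0,-0.009,0,0.63],[0,0,0,0,-0.009,0,0.63],[0,0,0,0,-0.009,0,0.63]]]'

```text
time_s: 12.65
tcp_pos: [0.4009, 0.2597, 0.0428]
orientation: [0.094, 0.996, -0.0, -0.0]
ft_force: [0.2, 1.0, -1.9]
finger_gap: 0.632
grip_force: 5.0
```

```bash
cat > j.py <<'E'
from h import *
t=np.radians(-12.4);u=np.array([np.cos(t),np.sin(t)])
go([.4031+.0,.26,.0425],-10.8)
b=env.get_image("top");a=cv2.imread("pics/top.png");h=cv2.cvtColor(b,cv2.COLOR_BGR2HSV)
for n,lo,hi in(("G",(35,120,40),(80,255,255)),("R",(0,150,60),(8,255,255))):
    N,l,s,c=cv2.connectedComponentsWithStats(cv2.inRange(h,lo,hi))
    print(n,[(s[i].tolist(),c[i].round(1).tolist()) for i in range(1,N) if s[i,4]>200 and 90<c[i,0]<230 and c[i,1]>180])
d=cv2.cvtColor(cv2.absdiff(a,b),cv2.COLOR_BGR2GRAY)
for v in range(204,236,4):  # runs of change on board rows
    print(v,"".join("#" if x>35 else "." for x in d[v,130:190]), b[v,136:148].mean(1).round().astype(int).tolist())
E
python3 j.py
```

```text
rot [-0.     -0.      0.0002] shift [-0.0036  0.0012  0.0005] rows 0.04527472479999316 tcp [0.4009 0.2597 0.0428] gap 0.632471320060944 F 5.003047208922453 [ 0.2  1.  -1.9] t 12.65
yaw now -10.77 fwd z -0.0
G [([148, 204, 24, 25, 462], [159.6, 216.0])]
R [([104, 196, 26, 24, 436], [116.8, 207.4]), ([191, 213, 24, 24, 398], [203.0, 224.6]), ([112, 275, 41, 145, 659], [129.5, 352.9]), ([107, 282, 20, 88, 239], [115.7, 324.5]), ([97, 387, 33, 30, 454], [115.1, 401.8])]
204 ............................................................ [169, 167, 172, 173, 172, 170, 170, 165, 168, 171, 167, 168]
208 ............................................................ [176, 167, 171, 168, 169, 169, 165, 172, 168, 167, 173, 171]
212 ............................................................ [167, 169, 168, 170, 171, 167, 172, 172, 162, 122, 85, 76]
216 ............................................................ [168, 173, 171, 164, 171, 169, 177, 141, 81, 96, 86, 51]
220 ............................................................ [167, 172, 169, 171, 174, 173, 140, 85, 93, 97, 96, 79]
224 ............................................................ [168, 169, 171, 170, 174, 174, 182, 141, 88, 88, 93, 92]
228 .......#########............................................ [144, 105, 112, 105, 70, 37, 47, 92, 106, 112, 127, 109]
232 ###############.........................#.###............... [91, 111, 116, 87, 46, 44, 67, 83, 125, 168, 171, 173]
```

Call:
play_rows --commands '[[[0,0,0,-0.008,0,0,0.63],[0,0,0,-0.02,-0.001,0,0.63],[0,0,0,-0.032,-0.001,0,0.63],[0,0,0,-0.04,-0.001,0,0.63],[0,0,0,-0.042,-0.001,0,0.63]]]'

```text
time_s: 13.2
tcp_pos: [0.4267, 0.2544, 0.0429]
orientation: [0.094, 0.996, 0.0, 0.0]
ft_force: [0.6, -0.9, -1.5]
finger_gap: 0.63
grip_force: 5.0
```

```bash
python3 j.py
```

```text
rot [ 0.0001  0.0002 -0.    ] shift [0.0404 0.0019 0.0006] rows 0.4848026128612238 tcp [0.4267 0.2544 0.0429] gap 0.6299836404826362 F 5.002631007143918 [ 0.6 -0.9 -1.5] t 13.2
yaw now -10.8 fwd z 0.0005
G [([147, 204, 25, 25, 456], [159.4, 216.0])]
R [([104, 196, 26, 24, 437], [116.9, 207.4]), ([191, 213, 24, 24, 399], [203.0, 224.6]), ([117, 258, 40, 148, 705], [133.4, 337.4]), ([112, 261, 34, 142, 462], [125.9, 337.7]), ([95, 369, 37, 30, 500], [116.2, 383.7])]
204 ............................................................ [173, 170, 166, 170, 173, 169, 172, 171, 166, 172, 169, 171]
208 ............................................................ [169, 170, 171, 171, 168, 173, 171, 167, 169, 171, 172, 173]
212 ............................................................ [170, 168, 172, 169, 171, 176, 174, 177, 165, 116, 86, 78]
216 ..........####.##........................................... [170, 175, 173, 143, 110, 114, 85, 52, 41, 37, 48, 35]
220 ...##########.##...........................####............. [86, 99, 92, 103, 118, 101, 61, 51, 40, 44, 59, 50]
224 ..###############......................##..#####............ [96, 82, 94, 115, 116, 80, 48, 56, 45, 40, 58, 88]
228 .###############...................#####...####............. [90, 103, 119, 121, 86, 48, 46, 56, 85, 92, 108, 118]
232 .##############.................########..####.............. [90, 102, 118, 109, 72, 45, 53, 81, 88, 139, 176, 173]
```

```bash
python3 - <<'E'
from h import *
t=np.radians(-12.4);u=np.array([np.cos(t),np.sin(t)]);n=np.array([-u[1],u[0]])
G=np.array([.5715,.226])
for q,z in(((138.8,216),.06),((172.3,219),.06),((176.8,220),.016)):
    d=ray("top",*q,z)[:2];print(q,z,((d-G)@u).round(4),((d-G)@n).round(4))
E
```

```text
(138.8, 216) 0.06 -0.0096 0.0377
(172.3, 219) 0.06 -0.0019 -0.0329
(176.8, 220) 0.016 -0.0003 -0.0346
```

Call:
play_rows --commands '[[[0,0,0,-0.006,0,0,0.63],[0,0,0,-0.012,-0.001,0,0.63],[0,0,0,-0.016,-0.001,0,0.63]]]'

```text
time_s: 13.55
tcp_pos: [0.4353, 0.252, 0.0428]
orientation: [0.094, 0.996, 0.0, 0.0]
ft_force: [0.4, -0.4, -1.1]
finger_gap: 0.631
grip_force: 5.0
```

```bash
python3 j.py
```

```text
rot [0.     0.     0.0002] shift [0.0551 0.003  0.0005] rows 0.6624820974383624 tcp [0.4353 0.252  0.0428] gap 0.6313832340049327 F 5.0028806476211685 [ 0.4 -0.4 -1.1] t 13.55
yaw now -10.76 fwd z 0.0001
G [([147, 204, 25, 25, 455], [159.3, 215.9])]
R [([104, 196, 26, 24, 435], [116.8, 207.4]), ([191, 213, 24, 24, 402], [203.0, 224.6]), ([119, 252, 39, 147, 703], [134.8, 331.0]), ([113, 257, 33, 140, 471], [127.3, 331.4]), ([94, 362, 40, 30, 529], [117.2, 377.3])]
204 ............................................................ [172, 169, 169, 169, 172, 169, 169, 170, 172, 172, 169, 168]
208 ............................................................ [173, 170, 172, 173, 170, 176, 173, 175, 173, 170, 174, 172]
212 ...........######........................................... [169, 170, 175, 167, 135, 105, 113, 91, 55, 41, 39, 47]
216 ....##########.##..........................#####............ [83, 91, 91, 84, 101, 121, 102, 76, 48, 46, 33, 34]
220 ...##########.###..........................######........... [93, 93, 82, 100, 119, 111, 88, 50, 39, 38, 48, 44]
224 ..###############......................###..####............ [94, 97, 101, 111, 119, 97, 57, 45, 44, 36, 48, 83]
228 ..##############...................######..####............. [93, 78, 96, 121, 106, 80, 45, 51, 85, 85, 99, 108]
232 .###############................########..#####............. [92, 94, 87, 75, 69, 47, 45, 67, 64, 111, 148, 158]
```

Call:
play_rows --commands '[[[0,0,0,-0.008,0,0,0.63],[0,0,0,-0.018,-0.001,0,0.63],[0,0,0,-0.026,-0.001,0,0.63],[0,0,0,-0.031,-0.001,0,0.63],[0,0,0,-0.031,-0.001,0,0.63]]]'

```text
time_s: 14.1
tcp_pos: [0.4538, 0.248, 0.0429]
orientation: [0.094, 0.996, 0.0, 0.0]
ft_force: [-0.2, 0.1, -1.2]
finger_gap: 0.632
grip_force: 5.0
```

```bash
python3 j.py
```

```text
rot [0.0001 0.0001 0.0001] shift [0.0867 0.0039 0.0006] rows 1.0414514327257531 tcp [0.4538 0.248  0.0429] gap 0.6318048089210406 F 5.002620083760121 [-0.2  0.1 -1.2] t 14.1
yaw now -10.79 fwd z 0.0004
G [([147, 204, 25, 25, 448], [159.1, 215.9])]
R [([104, 196, 26, 24, 437], [116.8, 207.4]), ([191, 213, 24, 24, 403], [202.9, 224.6]), ([122, 240, 36, 148, 714], [137.3, 317.5]), ([117, 246, 32, 138, 477], [130.2, 319.2]), ([64, 249, 53, 57, 1937], [91.4, 277.6]), ([94, 349, 41, 29, 552], [118.3, 364.0])]
204 .............#######........................................ [168, 171, 171, 174, 176, 171, 143, 111, 116, 91, 47, 46]
208 ......##############.........................######......... [73, 85, 93, 90, 85, 93, 107, 116, 101, 61, 51, 62]
212 ......############.......................##########......... [89, 89, 91, 91, 81, 90, 110, 117, 82, 52, 39, 36]
216 .....#########.##..........................#######.......... [92, 97, 94, 91, 106, 119, 120, 97, 65, 39, 21, 27]
220 ....########..####.........................######........... [90, 94, 97, 81, 105, 121, 108, 77, 50, 45, 37, 31]
224 ...###########.........................##...####............ [98, 96, 95, 92, 100, 101, 77, 47, 62, 65, 63, 68]
228 ....############...................############............. [93, 94, 97, 96, 97, 115, 91, 44, 82, 110, 110, 85]
232 .....###########................#.#######.###............... [92, 89, 96, 97, 98, 113, 90, 47, 53, 124, 160, 160]
```

Jaws straddle the tomato. Next I close.

Call:
play_rows --commands '[[[0,0,0,0,0,0,0.6],[0,0,0,0,0,0,0.57],[0,0,0,0,0,0,0.5],[0,0,0,0,0,0,0.4],[0,0,0,0,0,0,0.3]]]'

```text
time_s: 14.65
tcp_pos: [0.4532, 0.2481, 0.0429]
orientation: [0.094, 0.996, 0.0, 0.0]
ft_force: [-0.8, -0.3, 0.6]
finger_gap: 0.569
grip_force: 30.0
```

Call:
play_rows --commands '[[[0,0,0,0,0,0,0.2],[0,0,0,0,0,0,0.2],[0,0,0,0,0,0,0.2],[0,0,0,0,0,0,0.2]]]'

```text
time_s: 15.05
tcp_pos: [0.4532, 0.2481, 0.0428]
orientation: [0.094, 0.996, 0.0, 0.0]
ft_force: [0.1, 0.7, -0.1]
finger_gap: 0.571
grip_force: 30.0
```

```bash
python3 j.py
```

```text
rot [0.     0.     0.0002] shift [0.0858 0.0039 0.0005] rows 1.0302045590065998 tcp [0.4532 0.2481 0.0428] gap 0.5713862179598186 F 29.99996914062649 [ 0.1  0.7 -0.1] t 15.05
yaw now -10.76 fwd z 0.0001
G [([149, 204, 21, 25, 405], [158.8, 215.7])]
R [([104, 196, 26, 24, 437], [116.9, 207.4]), ([191, 213, 24, 24, 401], [203.0, 224.7]), ([122, 242, 37, 145, 723], [137.4, 318.7]), ([64, 244, 84, 140, 2412], [98.8, 286.1]), ([93, 349, 42, 31, 552], [117.8, 364.3])]
204 ................#######..................................... [169, 174, 169, 172, 169, 171, 175, 169, 176, 137, 109, 120]
208 .........############..................#########............ [171, 175, 164, 121, 81, 84, 88, 92, 95, 113, 122, 99]
212 ........#######............#.#.........###.####............. [177, 136, 84, 92, 96, 98, 95, 86, 96, 123, 113, 77]
216 ........#####.#...........#..#..........##.####............. [180, 144, 83, 94, 92, 93, 83, 104, 121, 118, 86, 33]
220 .......#####.#..##............#........#######.............. [135, 82, 93, 95, 92, 88, 101, 123, 123, 91, 54, 40]
224 .....##############...................#..####............... [84, 92, 96, 94, 96, 97, 95, 70, 41, 44, 51, 54]
228 .....############..................#########................ [110, 88, 90, 91, 94, 94, 98, 110, 96, 61, 59, 67]
232 .......###########...........##.##########.................. [144, 85, 87, 98, 92, 92, 99, 114, 97, 51, 59, 122]
```

Closed on the tomato: gap 49.7 mm at 30 N. Next I lift slowly.

Call:
play_rows --commands '[[[0,0,0,0,0,-0.004,0.2],[0,0,0,0,0,-0.012,0.2],[0,0,0,0,0,-0.025,0.2],[0,0,0,0,0,-0.038,0.2],[0,0,0,0,0,-0.051,0.2]]]'

```text
time_s: 15.6
tcp_pos: [0.4533, 0.2481, 0.0743]
orientation: [0.094, 0.996, 0.0, 0.0]
ft_force: [0.0, -0.2, -1.7]
finger_gap: 0.566
grip_force: 30.0
```

Call:
play_rows --commands '[[[0,0,0,0,0,-0.014,0.2],[0,0,0,0,0,-0.028,0.2],[0,0,0,0,0,-0.042,0.2],[0,0,0,0,0,-0.056,0.2],[0,0,0,0,0,-0.07,0.2]]]'

```text
time_s: 16.1
tcp_pos: [0.4532, 0.248, 0.1161]
orientation: [0.094, 0.996, -0.0, 0.0]
ft_force: [-0.7, -0.3, -1.2]
finger_gap: 0.565
grip_force: 30.0
```

Call:
play_rows --commands '[[[0,0,0,0,0,-0.015,0.2],[0,0,0,0,0,-0.03,0.2],[0,0,0,0,0,-0.045,0.2],[0,0,0,0,0,-0.06,0.2],[0,0,0,0,0,-0.075,0.2]]]'

```text
time_s: 16.6
tcp_pos: [0.4531, 0.248, 0.1611]
orientation: [0.094, 0.996, -0.0, -0.0]
ft_force: [-0.6, 0.3, -2.0]
finger_gap: 0.569
grip_force: 30.0
```

Call:
play_rows --commands '[[[0,0,0,0,0,-0.015,0.2],[0,0,0,0,0,-0.03,0.2],[0,0,0,0,0,-0.045,0.2],[0,0,0,0,0,-0.055,0.2],[0,0,0,0,0,-0.06,0.2]]]'

```text
time_s: 17.1
tcp_pos: [0.4535, 0.2482, 0.1973]
orientation: [0.094, 0.996, 0.0, 0.0]
ft_force: [1.1, 0.4, -1.4]
finger_gap: 0.565
grip_force: 30.0
```

Call:
play_rows --commands '[[[0,0,0,0,0,0,0.2],[0,0,0,0,0,0,0.2],[0,0,0,0,0,0,0.2],[0,0,0,0,0,0,0.2],[0,0,0,0,0,0,0.2]]]'

```text
time_s: 17.6
tcp_pos: [0.453, 0.248, 0.1961]
orientation: [0.094, 0.996, -0.0, -0.0]
ft_force: [0.1, 1.1, -1.8]
finger_gap: 0.564
grip_force: 30.0
```

```bash
python3 - <<'E'
from h import *
go([.45,.248,.19],-10.8)
from scipy.optimize import least_squares
P={}
for n in("top","side"):
    im=env.get_image(n);h=cv2.cvtColor(im,cv2.COLOR_BGR2HSV)
    N,l,s,c=cv2.connectedComponentsWithStats(cv2.inRange(h,(35,120,40),(80,255,255)))
    i=max(range(1,N),key=lambda k:s[k,4]);P[n]=c[i]
    print(n,[(s[k].tolist(),c[k].round(1).tolist()) for k in range(1,N) if s[k,4]>60])
    N,l,s,c=cv2.connectedComponentsWithStats(cv2.inRange(h,(0,150,60),(8,255,255)))
    if n=="top":print([c[k].round(1).tolist() for k in range(1,N) if s[k,4]>60 and c[k,1]<230])
def f(X):
    r=[]
    for n in P:
        m=env.camera_model(n);q=np.array(m["intrinsics"])@(np.array(m["extrinsics"])@[*X,1])[:3];r+=list(q[:2]/q[2]-P[n])
    return r
r=least_squares(f,[.57,.23,.18]);print(r.x,r.fun)
E
```

```text
rot [-0.0001 -0.0002  0.0002] shift [ 0.0049 -0.0009  0.0101] rows 0.13532555611791436 tcp [0.453  0.248  0.1961] gap 0.5644917803579447 F 29.999608621001244 [ 0.1  1.1 -1.8] t 17.6
yaw now -10.76 fwd z -0.0005
top [([151, 147, 18, 19, 260], [159.6, 155.8]), ([129, 196, 26, 28, 530], [142.0, 208.5])]
[[535.3, 113.0], [4.9, 91.2], [4.0, 153.3], [261.5, 161.5], [114.6, 206.5], [203.0, 224.7]]
side [([314, 163, 16, 17, 203], [321.1, 171.4])]
[ 0.64557502  0.2688137  -0.00287224] [  2.12423029 -23.53870436 -26.56245827   3.91503014]
```

```bash
python3 - <<'E'
from h import *
for z in(.17,.19,.21): print(z,ray("top",142,208.5,z))
m=env.camera_model("side");q=np.array(m["intrinsics"])@(np.array(m["extrinsics"])@[.567,.226,.19,1])[:3];q=q[:2]/q[2];print(q)
im=env.get_image("side");h=cv2.cvtColor(im,cv2.COLOR_BGR2HSV);x,y=q.astype(int)
m=cv2.inRange(h,(30,60,20),(85,255,255))
N,l,s,c=cv2.connectedComponentsWithStats(m);print([(s[k].tolist(),c[k].round(1).tolist()) for k in range(1,N) if s[k,4]>15])
print(env.state()["time_s"],env.state()["grip_force"])
E
```

```text
0.17 [0.5747418  0.23209864 0.17      ]
0.19 [0.57268385 0.22735008 0.19      ]
0.21 [0.5706259  0.22260152 0.21      ]
[262.41388279 109.13755583]
[([256, 97, 17, 6, 77], [264.2, 100.1]), ([274, 105, 3, 9, 16], [275.3, 109.0]), ([314, 163, 16, 18, 242], [321.1, 171.6])]
17.75 29.99960331246257
```

Both views show the tomato in the jaws at z ≈ 0.19 m. The grip is steady at 30 N and the red tomatoes and jar haven't moved. I'll hand in.

```bash
python3 -c "
from station import env
print(env.hand_in())"
```

```text
the job is handed in; nothing more can be done
None
```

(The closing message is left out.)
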